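# Clear the interface unit's front and hold its recessed reset in with the pen

### The job

The analyser's interface unit has hung and its recessed reset must be held in, but a specimen cup and a dropper bottle stand in front of its panel. First set the cup upright in the tray that already holds a specimen cup and the dropper bottle upright in the tray that holds a reagent bottle, leaving everything else where it is. Then take the slim pen from the top of the unit, put its tip through the round hole in the front panel, press the button behind it fully in for at least two seconds, and finish still gripping the pen with the button held in.

Things in the scene. Friction and masses are not known exactly. Their poses are not given: they have to be found in the camera images.
- unit: Fixed white sheet-metal box, 100 mm deep (own x), 160 mm wide (own y), 74 mm high, with a grey front panel that faces its own -x (towards the robot). Origin: centre of its underside on the worktop; own z is up. Its top is flat. The panel has one round hole, right of which (own -y) are dark rectangular sockets that are not openings.
- reset_aperture (a point): Centre of the mouth of the round hole in the panel, 14 mm in diameter with a 1 mm chamfer, 44 mm above the worktop, 40 mm to own +y of the unit's middle (left, seen from the robot). Axes as the unit's: own +x points straight into the hole. The hole is straight; in it lies a white button 12 mm wide, its face 16 mm behind the mouth.
- reset_button (a joint): Travel of the recessed button into the unit (along the unit's own +x), in m: 0 out, 0.005 at its stop. It springs back when let go; it needs 1.2 N to start and 4.2 N at the stop.
- pen: Slim blue ball pen, 144 mm long, 9 mm thick, about 15 g, lying flat on top of the unit, roughly along the unit's width. Origin: middle of its underside, near its centre of mass. Its length is own y: the writing tip at own -y, the blunt end at own +y; its axis is 4.5 mm above the underside. The last 12 mm taper to the tip.
- pen_tip (a point): The pen's writing tip, 3.4 mm thick: 72 mm to own -y of the pen's middle, on its axis. Axes as the pen's.
- cup: Specimen cup with yellow screw lid, 60 mm high, wall 45 mm in diameter up to 48 mm, above that the lid, 49 mm in diameter; 50 g or so. Origin: centre of its underside. It stands in front of the unit's hole, its middle 35 to 100 mm from the panel, either nearer to or farther from it than the dropper bottle.
- dropper: Brown glass dropper bottle with black rubber bulb, 86 mm high; body 26 mm in diameter up to 50 mm, neck 19 mm above that up to 62 mm (the soft bulb above it offers no grip); 40 g or so. Origin: centre of its underside. Stands in front of the unit's hole, in line with the cup, their middles about 60 mm apart.
- specimen_tray: Fixed open steel tray, 96 mm (own x) by 136 mm (own y), wall 3 mm thick and 22 mm high, inner floor 3 mm above the worktop. Origin: centre of its underside. It holds the standing specimen cup in its own -y half; its own +y half is free. The two trays are alike, and which of the two places each has varies.
- reagent_tray: The other tray, of the same make and size; it holds the reagent bottle in its own -y half; its own +y half is free. To the right of both trays stands the bench microscope, 0.5 m high (its eyepieces, nearest the robot, about 0.4 m), to be passed over or round.
- stored_cup: Specimen cup with red screw lid, 49 mm in diameter, 60 mm high, standing in the specimen tray. Origin: centre of its underside. To be left there.
- stored_bottle: Dark purple reagent bottle with black cap, 44 mm in diameter, 94 mm high, standing in the reagent tray. Origin: centre of its underside. To be left there.
- marker: Red and white felt marker lying on the worktop, 131 mm long, 15 mm thick: too thick for the hole. Origin: middle of its underside. Bystander.
- coverglasses: White box of cover glasses, 28x28x18 mm, on the worktop. Origin: centre of its underside. Bystander.

How it is judged (in metres and radians):
On the way, in this order (a step that is already met when the one before it is completed fails the run):
1. the cup stands in the specimen tray and the dropper bottle in the reagent tray, both let go (x of cup in the frame of specimen_tray between -0.045 and 0.045 m and y of cup in the frame of specimen_tray between -0.065 and 0.065 m and z of cup in the frame of specimen_tray below 0.012 m and angle between each of cup, dropper's own z axis and vertical below 0.15 rad and x of dropper in the frame of reagent_tray between -0.045 and 0.045 m and y of dropper in the frame of reagent_tray between -0.065 and 0.065 m and z of dropper in the frame of reagent_tray below 0.012 m and contact force between the fingers and cup below 0.1 N and contact force between the fingers and dropper below 0.1 N), for 0.2 s.
2. the pen, gripped by the robot, holds the recessed button in for two seconds (value of joint reset_button above 0.0035 m and contact force between pen and reset_button above 1 N and x of pen_tip in the frame of reset_aperture above 0.012 m and contact force between the fingers and pen above 1 N and contact force between the fingers and reset_button below 0.1 N), for 2 s.
At the end, for the whole second after the job is handed in: The pen, gripped by the robot with its tip over 12 mm inside the hole, holds the button in by more than 3.5 of its 5 mm (over 1 N, no finger on the button); cup and dropper bottle stand upright (within 0.15 rad) on the floors of their trays, at rest and not touched by the fingers (all of step 1 and all of step 2 and linear speed of each of cup, dropper below 0.02 m/s); the arm keeps its last pose, push and grip.
It fails at once if the specimen cup or the dropper bottle is tipped by more than 0.7 rad (angle between any of cup, dropper's own z axis and vertical above 0.7 rad).
It fails at once if a stored thing or a bystander is moved by more than 25 mm (distance of any of stored_cup, stored_bottle, marker, coverglasses from where it was at the start of the episode above 0.025 m).
It also fails if it takes over 72 s, if anything falls off the work surface, if the arm or the gripper's body presses on something with over 40 N, if the wrist force passes 120 N, or if a joint passes its speed limit or range.

### The arm

A 6-joint arm with a two-finger parallel gripper is mounted at the origin on a cart in front of the work surface, level with it; the furniture and walls round the work are solid. World frame = base frame: x ahead of the robot, y to its left, z up, the work surface at z = 0. Lengths are in m, angles in degrees, forces in N, time in s.
With the tool pointing down it reaches from about 0.425 to 1.125 m from the base axis. Payload 14.9 kg.
Tool frame: the origin (TCP) lies on the mounting face of the last link; the fingertips stand 191 mm ahead of it and the grasp point (between the pads) lies 172 mm ahead of it (manip.finger_overhang is the distance from the TCP to the fingertips, in m); z points along the fingers, y is the line along which they close (so a half turn about z gives the same grasp; the last joint's range is limited). The gripper opens to 91 mm and grips with 3 to 60 N. Pads are 32 mm wide; open, the fingers measure 118 mm over their backs; the gripper's body (76 mm by 178 mm) begins 60 mm behind the grasp point.
Start: joints at [73.665, 21.709, 99.362, -0, 58.929, -1.908], TCP at [0.174, 0.678, 0.405] pointing down, gripper open.
Joint ranges: [-158.91, 158.91], [-42.39, 125.64], [0.06, 152.35], [-60.88, 240.88], [17.5, 164.5], [-176.32, 176.32]. Speed limits (degrees/s): [108.29, 108.29, 136.94, 180, 180, 180].

### API

Orientations are given as a 3x3 rotation matrix whose columns are the frame's x, y, z axes.
In Python, from rig import manip gives the robot as it stands.
- The arm moves only by the tool carry_out, never from a script. Its argument "motion" is a list of rows, each a list of 7 numbers: the shift along the tool's x, y, z in m, then the turn, a rotation vector about the tool's x, y, z in degrees, then the opening in per cent of the stroke, from 0 (shut) to 100 (fully open). In form: [[tx, ty, tz, ax, ay, az, hand], ...]. A call has 1 to 10 rows; each row shifts and turns the commanded pose from where the row before left it, along the tool's axes as they then stand; what a row does not reach is not made up. A row lasts 1/8 s, in which the tool goes at most 62.5 mm and 10.7 degrees, less where a joint would pass 70% of its speed; a pose out of reach is approached as far as the arm can. A call with a gripper value outside its range is refused whole. The fingers move at their own pace and stop on an object; the grip force is fixed at half the most. Time passes only in rows, so rows that do not move let the fingers close. It gives the time, the measured TCP pose, the force, the opening and the grip force at its end, in the units of the state.
- manip.get_state(): the state, without advancing time (a new reading comes with each control period).
- manip.read_camera(name): name is "scene" or "top" or "wrist"; returns (picture, depth): 384x512x3 uint8, red, green, blue; 384x512 float32, m along the optical axis (not along the pixel's ray), 0 where there is no reading.
- manip.get_calibration(name): a dict with "vfov" (degrees; the focal length in pixels is half the picture's height over the tangent of half this angle, whatever the lens; pixels are square), "cx", "cy" (the principal point, pixels), "position" and "attitude" of the camera in the world; the wrist camera has in their place "T_tool_cam" (4x4, takes a point from camera to tool coordinates, whose origin is the TCP and whose axes are the flange's). Camera axes: x right, y down, z forward; pixel columns grow to the right and rows downward; lengths in m; the calibration is good to about 2 mm. A picture is of the moment at which its call begins: read the wrist's pose just before it. get_calibration takes no time and is no camera call.
- manip.sign_off(): hands the job in; it is judged then, once.
The state is a dict: "time": time; "qpos": joint angles; "joint_velocities": joint speeds; "tau": joint torques, N m; "eef_pos": TCP position; "eef_rot": TCP orientation; "force": force on the tool from outside, world axes, zero at the start; "torque": the same for the moment, N m; "finger_gap": finger opening in m; "gripper_force": force on a finger pad.
Only numpy, scipy, OpenCV 4.12 (cv2) and the standard library are available. Lean on these libraries where they do the work, as an engineer would, in place of code of your own. Each camera call takes 0.05 s, during which the arm holds its last target. There are 200 camera calls.

## Working session

There is one attempt and no reset: what is moved stays moved. The work goes in short steps, Python scripts to look and compute and a tool call to move; the robot and the scene stay as the last step left them, time stands still between calls to the robot, and variables do not carry over. Pictures are saved under pics/ and viewed, at most 10 in all, crops included, and the job is handed in when it is done.

Besides the shell and the picture viewer there is one more tool, called as a command line: name --pt "numbers of a row" for each row, then --argument value for the rest. carry_out: Moves the arm, as the interface text tells. Its arguments: {"type":"object","properties":{"motion":{"type":"array"}},"required":["motion"]}

```bash
ls; mkdir -p pics; cat > h.py <<'E'
import numpy as np, cv2
from rig import manip
def cal(name,st=None):
    c=manip.get_calibration(name)
    f=192/np.tan(np.radians(c['vfov'])/2)
    if name=='wrist':
        st=st or manip.get_state(); T=np.array(c['T_tool_cam']); R=np.array(st['eef_rot']).reshape(3,3)
        return f,c['cx'],c['cy'],R@T[:3,3]+np.array(st['eef_pos']),R@T[:3,:3]
    return f,c['cx'],c['cy'],np.array(c['position']),np.array(c['attitude']).reshape(3,3)
def shot(name):
    st=manip.get_state(); C=cal(name,st); im,d=manip.read_camera(name); return im,d,C
def plane(C,u,v,z):
    f,cx,cy,p,R=C; r=R@np.array([(u-cx)/f,(v-cy)/f,1]); return p+r*(z-p[2])/r[2]
def cloud(C,d):
    f,cx,cy,p,R=C; v,u=np.mgrid[:d.shape[0],:d.shape[1]]
    P=np.stack([(u-cx)/f*d,(v-cy)/f*d,d],-1)@R.T+p; P[d==0]=np.nan; return P
E
python3 - <<'E'
from h import *
a=[]
for n in('scene','top'):
    im,d,C=shot(n); cv2.imwrite(f'pics/{n}0.png',im[...,::-1]); np.savez(f'{n}0.npz',im=im,d=d); print(n,manip.get_calibration(n),(d>0).mean())
print(manip.get_calibration('wrist')); print(manip.get_state())
E
```

```text
pics
scene {'vfov': 53.79902909283712, 'cx': 256.92923070937746, 'cy': 197.1243470857773, 'position': array([ 0.11957518, -0.07418026,  0.71601847]), 'attitude': array([[ 0.73905619, -0.50076717,  0.45058649],
       [-0.67358921, -0.55786234,  0.48483728],
       [ 0.00857463, -0.66183219, -0.74960298]])} 0.9958038330078125
top {'vfov': 48.96190047524584, 'cx': 256.0669260548461, 'cy': 188.3889267079938, 'position': array([0.39943824, 0.31324042, 0.94221354]), 'attitude': array([[ 0.02367495, -0.99462535,  0.10079636],
       [-0.99966463, -0.02249466,  0.01283036],
       [-0.01049402, -0.10106631, -0.99482434]])} 0.9960734049479166
{'vfov': 66.33841570281517, 'cx': 252.39282210438057, 'cy': 184.77309162691697, 'T_tool_cam': array([[ 1.82409503e-04, -9.71231903e-01, -2.38135588e-01,
         6.73071441e-02],
       [ 9.99999841e-01,  5.03151465e-05,  5.60780520e-04,
        -4.93843997e-04],
       [-5.32666104e-04, -2.38135652e-01,  9.71231758e-01,
         1.98776559e-02],
       [ 0.00000000e+00,  0.00000000e+00,  0.00000000e+00,
         1.00000000e+00]])}
{'time': 0.1, 'qpos': array([ 7.36647896e+01,  2.17353069e+01,  9.93910859e+01, -1.34322019e-03,
        5.89274038e+01, -1.90871373e+00]), 'joint_velocities': array([ 0.14080877,  0.0247236 , -0.0679659 ,  0.04790163,  0.0415885 ,
        0.01257327]), 'tau': array([-2.02705611e-03, -7.65032530e+01, -4.35295522e+01,  6.51960424e-02,
        3.98031157e-02, -6.31113721e-06]), 'eef_pos': array([0.17436798, 0.6777715 , 0.40416641]), 'eef_rot': array([[-9.68471065e-01,  2.49125943e-01, -2.44810556e-04],
       [ 2.49126063e-01,  9.68470641e-01, -9.06674124e-04],
       [ 1.12157900e-05, -9.39076344e-04, -9.99999559e-01]]), 'force': array([-0.55179754, -0.08305899, -0.05636963]), 'torque': array([-0.01047304, -0.0257912 ,  0.05268455]), 'gripper_force': 0.0, 'finger_gap': 0.09133904977891903}
```

View pics/scene0.png

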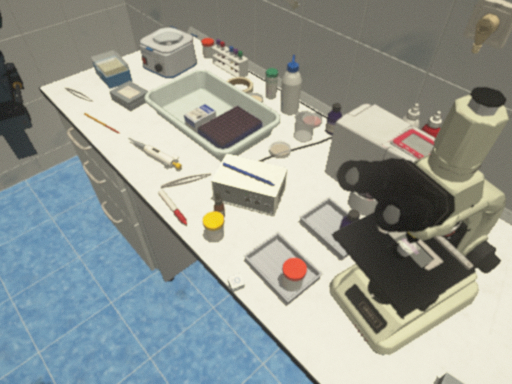

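View pics/top0.png

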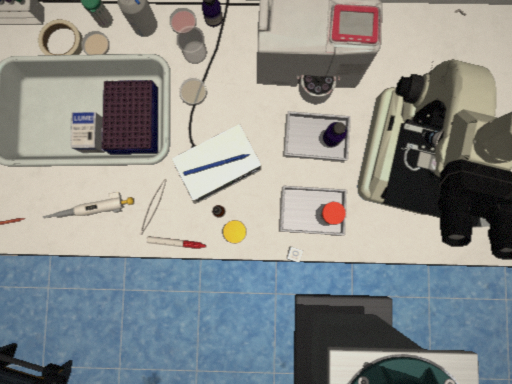

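The scene view shows the pen on the unit (250,175), with the yellow cup (213,222) farther from the panel and the dropper (219,208) nearer. In the top view, the specimen tray with the red lid is the near one (312,210), and the reagent tray is the far one (316,137).

```bash
python3 - <<'E'
from h import *
np.set_printoptions(precision=4,suppress=True)
z=np.load('top0.npz'); im,d=z['im'],z['d']; C=cal('top'); P=cloud(C,d)
hsv=cv2.cvtColor(im,cv2.COLOR_RGB2HSV); H,S,V=[hsv[...,i].astype(int) for i in range(3)]
vv,uu=np.mgrid[:384,:512]
def box(u0,u1,v0,v1): return (uu>=u0)&(uu<=u1)&(vv>=v0)&(vv<=v1)
def rep(n,m):
    print(n,m.sum(),'uv',np.median(uu[m]),np.median(vv[m]),'mid',np.nanmedian(P[m],0),'min',np.nanpercentile(P[m],3,axis=0),'max',np.nanpercentile(P[m],97,axis=0))
rep('cup',box(218,252,215,248)&(S>120)&(P[...,2]>.03))
rep('drop',box(208,228,202,220)&(P[...,2]>.06))
rep('red',box(315,350,195,230)&(S>120)&(P[...,2]>.03))
rep('purple',box(315,350,115,150)&(P[...,2]>.07))
m=box(165,270,118,205)&(P[...,2]>.06)&(P[...,2]<.085)
r=cv2.minAreaRect(P[m][:,:2].astype(np.float32)); rep('unit',m); print(r,cv2.boxPoints(r))
pm=m&(H>100)&(H<130)&(S>100); rep('pen',pm); 
r=cv2.minAreaRect(P[pm][:,:2].astype(np.float32)); print(r,cv2.boxPoints(r))
for n,b in(('near',box(272,356,180,242)),('far',box(275,356,105,166))):
    t=b&(P[...,2]>.012)&(P[...,2]<.027); r=cv2.minAreaRect(P[t][:,:2].astype(np.float32)); print(n,r,cv2.boxPoints(r))
rep('cg',box(284,306,244,264)&(P[...,2]>.012))
rep('micro',box(360,512,60,260)&(P[...,2]>.03))
i=cv2.resize(im[118:208,160:270],None,fx=6,fy=6,interpolation=cv2.INTER_CUBIC)
s=np.load('scene0.npz')['im'][145:215,195:300]; s=cv2.resize(s,(660,440),interpolation=cv2.INTER_CUBIC)
i=cv2.resize(i,(0,0),fx=.5,fy=.5)
o=np.zeros((i.shape[0]+300,660,3),np.uint8); o[:i.shape[0],:i.shape[1]]=i; o[i.shape[0]:]=cv2.resize(s,(660,300))
cv2.imwrite('pics/c1.png',o[...,::-1])
E
```

```text
cup 400 uv 234.0 231.0 mid [0.3984 0.3682 0.0604] min [0.378  0.3476 0.0571] max [0.4193 0.389  0.0633]
drop 57 uv 217.0 210.0 mid [0.441  0.403  0.0656] min [0.4344 0.3967 0.0606] max [0.4497 0.412  0.0867]
red 418 uv 333.0 213.0 mid [0.4409 0.1633 0.0632] min [0.4219 0.1426 0.0573] max [0.4616 0.1826 0.0661]
purple 195 uv 338.0 130.0 mid [0.6105 0.1583 0.0944] min [0.6    0.1455 0.0705] max [0.625  0.1698 0.0984]
unit 3739 uv 215.0 161.0 mid [0.5423 0.4103 0.074 ] min [0.479  0.3344 0.0634] max [0.6077 0.4975 0.0821]
((0.5781264305114746, 0.43391674757003784), (0.18800127506256104, 0.16989058256149292), 29.006824493408203) [[0.4547 0.4626]
 [0.5371 0.314 ]
 [0.7015 0.4052]
 [0.6191 0.5538]]
pen 177 uv 214.0 164.0 mid [0.5349 0.4122 0.0822] min [0.5152 0.3515 0.0794] max [0.5551 0.4696 0.0841]
((0.5357145071029663, 0.40926244854927063), (0.006538773886859417, 0.13507139682769775), 17.819564819335938) [[0.5119 0.4726]
 [0.5533 0.344 ]
 [0.5595 0.346 ]
 [0.5182 0.4746]]
near ((0.4481832981109619, 0.19843870401382446), (0.1406526267528534, 0.10037951171398163), 87.71532440185547) [[0.3952 0.1302]
 [0.4955 0.1262]
 [0.5011 0.2667]
 [0.4008 0.2707]]
far ((0.6141460537910461, 0.1914341002702713), (0.14030496776103973, 0.1013844758272171), 86.44514465332031) [[0.5592 0.1246]
 [0.6604 0.1183]
 [0.6691 0.2583]
 [0.5679 0.2646]]
cg 161 uv 295.0 254.0 mid [0.3522 0.2375 0.0186] min [0.3387 0.2242 0.0151] max [0.3649 0.2504 0.0212]
micro 21506 uv 447.0 153.0 mid [0.5224 0.038  0.3095] min [ 0.3978 -0.0233  0.0509] max [0.6871 0.0896 0.4436]
```

View pics/c1.png

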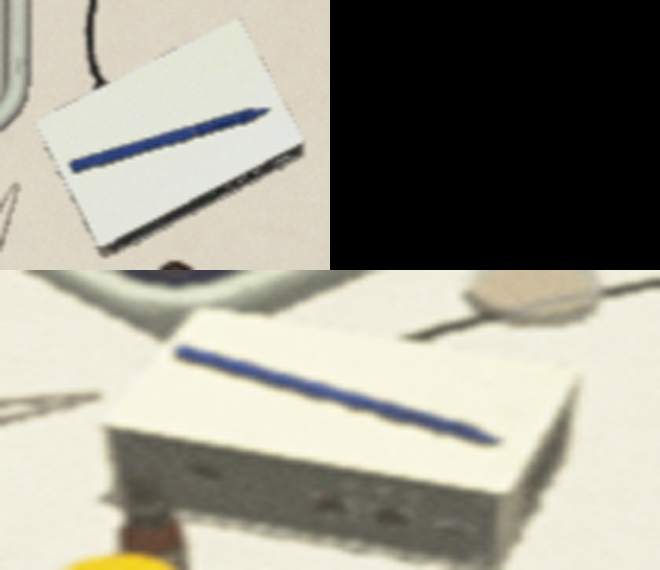

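The crop shows the pen with its tip to the right (world -y) and the round hole on the left half of the panel. The unit's yaw is about 26.6°. I'm moving above the cup with the gripper closing along the unit's y.

carry_out --pt "0 0 0 0 0 -10.25 100" --pt "0 0 0 0 0 -10.25 100" --pt "0 0 0 0 0 -10.25 100" --pt "0 0 0 0 0 -10.25 100" --pt "-0.019 -0.061 0 0 0 0 100" --pt "-0.019 -0.061 0 0 0 0 100" --pt "-0.019 -0.061 0 0 0 0 100" --pt "-0.019 -0.061 0 0 0 0 100" --pt "-0.019 -0.061 0 0 0 0 100" --pt "-0.018 -0.061 0 0 0 0 100"

```text
time: 1.35
eef_pos: [0.4347, 0.4053, 0.4047]
eef_rot: [[-0.894, -0.447, -0.0], [-0.447, 0.894, -0.0], [0.0, -0.0, -1.0]]
force: [0.5, 0.7, 0.3]
finger_gap: 0.0917
gripper_force: 0.0
```

carry_out --pt "0 0 0 0 0 0 100" --pt "0 0 0 0 0 0 100"

```text
time: 1.6
eef_pos: [0.4335, 0.407, 0.4046]
eef_rot: [[-0.895, -0.447, -0.0], [-0.447, 0.895, -0.0], [0.0, 0.0, -1.0]]
force: [-0.5, -0.7, -0.2]
finger_gap: 0.0912
gripper_force: 0.0
```

```bash
python3 - <<'E'
from h import *
im,d,C=shot('wrist'); cv2.imwrite('pics/w1.png',im[...,::-1]); np.savez('w1.npz',im=im,d=d,p=C[3],R=C[4]); s=manip.get_state(); print(s['eef_pos'],s['eef_rot'],s['qpos'],s['force'])
E
```

```text
[0.43309653 0.40749872 0.40456984] [[-8.94162662e-01 -4.47742123e-01 -3.54168681e-04]
 [-4.47742121e-01  8.94162729e-01 -8.88156487e-05]
 [ 3.56450941e-04  7.91605996e-05 -9.99999933e-01]] [ 4.10090067e+01  1.23659986e+01  1.11822700e+02  1.14523593e-02
  5.58299536e+01 -7.55963409e+01] [-0.20308744  0.66359492  0.45687729]
```

View pics/w1.png

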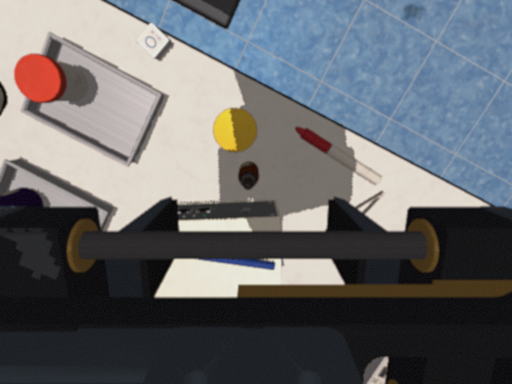

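The wrist view shows the cup lid at (235,130), the dropper bulb at (248,175) and the panel edge at about v=210, partly hidden by the fingers.

```bash
python3 - <<'E'
from h import *
np.set_printoptions(precision=4,suppress=True)
z=np.load('w1.npz'); im,d=z['im'],z['d']; c=cal('wrist'); C=c[:3]+(z['p'],z['R']); P=cloud(C,d)
H,S,V=[x.astype(int) for x in cv2.split(cv2.cvtColor(im,cv2.COLOR_RGB2HSV))]
vv,uu=np.mgrid[:384,:512]
def circ(m,zt,n):
    k=max(cv2.findContours(m.astype(np.uint8),0,cv2.CHAIN_APPROX_NONE)[0],key=cv2.contourArea)
    (u,v),r=cv2.minEnclosingCircle(k); q=plane(C,u,v,zt); e=plane(C,u+r,v,zt); print(n,(u,v),r,q,'diam',2*np.linalg.norm(e-q),'depth z',np.nanmedian(P[m],0))
b=lambda u0,u1,v0,v1:(uu>u0)&(uu<u1)&(vv>v0)&(vv<v1)
circ(b(200,270,95,165)&(H>15)&(H<35)&(S>120),.06,'cup')
m=b(232,268,152,195)&(V<90)&(P[...,2]>.012)
for lo,hi in((.06,.09),(.03,.06),(.012,.03)):
    k=m&(P[...,2]>lo)&(P[...,2]<hi); 
    if k.sum(): print('drop',k.sum(),np.nanmedian(P[k],0),P[k].min(0),P[k].max(0))
k=m&(P[...,2]>.082); print('bulb top',P[k].mean(0))
circ(b(5,75,45,110)&((H<8)|(H>172))&(S>120),.063,'red')
# scene-view crosscheck
z=np.load('scene0.npz'); im2,d2=z['im'],z['d']; C2=cal('scene'); P2=cloud(C2,d2)
H,S,V=[x.astype(int) for x in cv2.split(cv2.cvtColor(im2,cv2.COLOR_RGB2HSV))]
m=b(195,235,205,245)&(H>15)&(H<35)&(S>120); k=max(cv2.findContours(m.astype(np.uint8),0,1)[0],key=cv2.contourArea);print(np.nanmedian(P2[m],0))
m=b(208,230,198,222)&(V<90)&(P2[...,2]>.015)&(P2[...,0]<.47)
for lo,hi in((.06,.09),(.03,.06)):
    k=m&(P2[...,2]>lo)&(P2[...,2]<hi); print('drop s',k.sum(),np.nanmedian(P2[k],0))
E
```

```text
cup (234.3737335205078, 129.61817932128906) 21.983484268188477 [0.3977 0.3675 0.06  ] diam 0.04783786786921239 depth z [0.3977 0.3678 0.0604]
drop 204 [0.439  0.4045 0.0703] [0.4325 0.3969 0.06  ] [0.4492 0.4147 0.0865]
drop 196 [0.434  0.4015 0.0415] [0.4287 0.3927 0.03  ] [0.4511 0.4179 0.06  ]
drop 45 [0.4303 0.4004 0.021 ] [0.4286 0.3925 0.0121] [0.4412 0.4147 0.0299]
bulb top [0.441  0.4052 0.0844]
red (40.5, 77.0) 27.409038543701172 [0.4389 0.1649 0.063 ] diam 0.05670142804993094 depth z [0.44   0.1645 0.0633]
[0.3978 0.366  0.0588]
drop s 5 [0.4392 0.4014 0.0656]
drop s 16 [0.4368 0.3987 0.0546]
```

carry_out --pt "0.025 -0.01 0.03 0 0 0 100" --pt "0.0246 -0.0099 0.03 0 0 0 100" --pt "0 0 0.04 0 0 0 100" --pt "0 0 0.04 0 0 0 100" --pt "0 0 0.03 0 0 0 100" --pt "0 0 0.0126 0 0 0 100" --pt "0 0 0 0 0 0 100" --pt "0 0 0 0 0 0 20" --pt "0 0 0 0 0 0 20" --pt "0 0 0 0 0 0 20"

```text
time: 2.9
eef_pos: [0.3983, 0.3671, 0.2228]
eef_rot: [[-0.894, -0.447, 0.001], [-0.447, 0.894, 0.001], [-0.001, 0.0, -1.0]]
force: [-0.1, 0.6, 0.1]
finger_gap: 0.0643
gripper_force: 0.0
```

carry_out --pt "0 0 0 0 0 0 20" --pt "0 0 0 0 0 0 20" --pt "0 0 0 0 0 0 20" --pt "0 0 0 0 0 0 20"

```text
time: 3.4
eef_pos: [0.3983, 0.367, 0.2223]
eef_rot: [[-0.894, -0.447, 0.0], [-0.447, 0.894, 0.0], [-0.0, 0.0, -1.0]]
force: [0.1, -0.6, 3.7]
finger_gap: 0.0486
gripper_force: 30.0
```

carry_out --pt "0 0 -0.03 0 0 0 20" --pt "0 0 -0.05 0 0 0 20" --pt "0.0033 -0.035 0 0 0 0 20" --pt "0.0032 -0.035 0 0 0 0 20" --pt "0.0032 -0.035 0 0 0 0 20" --pt "0.0032 -0.035 0 0 0 0 20" --pt "0 0 0 0 0 -10 20" --pt "0 0 0 0 0 -10 20" --pt "0 0 0 0 0 -10 20" --pt "0 0 0 0 0 -10 20"

```text
time: 4.65
eef_pos: [0.4491, 0.2359, 0.3019]
eef_rot: [[-0.392, -0.92, -0.0], [-0.92, 0.392, -0.0], [0.0, 0.0, -1.0]]
force: [0.3, 0.6, -0.8]
finger_gap: 0.0479
gripper_force: 30.0
```

carry_out --pt "0 0 0.03 0 0 0 20" --pt "0 0 0.025 0 0 0 20" --pt "0 0 0.012 0 0 0 20" --pt "0 0 0.006 0 0 0 20" --pt "0 0 0.002 0 0 0 20" --pt "0 0 0 0 0 0 20"

```text
time: 5.4
eef_pos: [0.4495, 0.2361, 0.2276]
eef_rot: [[-0.398, -0.918, 0.001], [-0.918, 0.398, 0.0], [-0.001, -0.0, -1.0]]
force: [0.1, 0.2, 0.0]
finger_gap: 0.048
gripper_force: 30.0
```

carry_out --pt "0 0 0.002 0 0 0 20" --pt "0 0 0.0005 0 0 0 20" --pt "0 0 0 0 0 0 66" --pt "0 0 0 0 0 0 75" --pt "0 0 0 0 0 0 75" --pt "0 0 -0.02 0 0 0 75" --pt "0 0 -0.04 0 0 0 80" --pt "0 0 -0.04 0 0 0 80" --pt "0 0 -0.03 0 0 0 80"

```text
time: 6.52
eef_pos: [0.4493, 0.236, 0.3563]
eef_rot: [[-0.398, -0.918, 0.001], [-0.918, 0.398, 0.0], [-0.001, -0.001, -1.0]]
force: [-0.1, 0.4, -0.5]
finger_gap: 0.0728
gripper_force: 0.0
```

carry_out --pt "0 0 0 0 0 10 80" --pt "0 0 0 0 0 10 80" --pt "0 0 0 0 0 10 80" --pt "0 0 0 0 0 10 80" --pt "-0.017 0.0388 0 0 0 0 80" --pt "-0.017 0.0388 0 0 0 0 80" --pt "-0.017 0.0388 0 0 0 0 80" --pt "-0.0168 0.0388 0 0 0 0 80" --pt "0 0 0 0 0 0 80"

```text
time: 7.65
eef_pos: [0.4402, 0.4072, 0.3545]
eef_rot: [[-0.893, -0.449, 0.0], [-0.449, 0.893, 0.0], [-0.0, 0.0, -1.0]]
force: [1.2, -0.7, -0.2]
finger_gap: 0.073
gripper_force: 0.0
```

```bash
python3 - <<'E'
from h import *
np.set_printoptions(precision=4,suppress=True)
im,d,C=shot('wrist'); cv2.imwrite('pics/w2.png',im[...,::-1]); np.savez('w2.npz',im=im,d=d,p=C[3],R=C[4]); P=cloud(C,d)
z=P[...,2]; m=(z>.012)&(z<.09)&(np.hypot(P[...,0]-.44,P[...,1]-.405)<.022)
for lo,hi in((.08,.09),(.06,.08),(.03,.06)):
    k=m&(z>lo)&(z<hi); print(k.sum(),np.nanmedian(P[k],0))
s=manip.get_state(); print(s['eef_pos'])
im,d,C=shot('top');P=cloud(C,d);H,S,V=[x.astype(int) for x in cv2.split(cv2.cvtColor(im,cv2.COLOR_RGB2HSV))]
m=(H>15)&(H<35)&(S>120)&(P[...,2]>.03)&(P[...,1]<.3)&(P[...,1]>.2); print('cup',m.sum(),np.median(P[m],0))
E
```

```text
110 [0.4407 0.4051 0.0834]
177 [0.4375 0.403  0.0623]
267 [0.4338 0.4014 0.0416]
[0.4402 0.4059 0.3543]
cup 396 [0.4477 0.2382 0.0632]
```

View pics/w2.png

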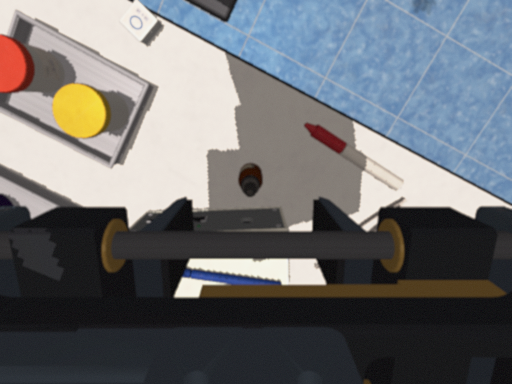

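The cup stands in its tray at (80,110), and the dropper at (250,178) is centred under the gripper. I'm lowering onto it.

carry_out --pt "0 0 0.04 0 0 0 80" --pt "0 0 0.04 0 0 0 80" --pt "0 0 0.04 0 0 0 80" --pt "0 0 0.0225 0 0 0 80" --pt "0 0 0 0 0 0 80" --pt "0 0 0 0 0 0 5" --pt "0 0 0 0 0 0 5" --pt "0 0 0 0 0 0 5" --pt "0 0 0 0 0 0 5" --pt "0 0 0 0 0 0 5"

```text
time: 9.0
eef_pos: [0.4405, 0.4052, 0.2123]
eef_rot: [[-0.894, -0.447, 0.0], [-0.447, 0.894, 0.0], [-0.0, 0.0, -1.0]]
force: [-0.2, 0.5, -0.3]
finger_gap: 0.026
gripper_force: 1.9
```

carry_out --pt "0 0 0 0 0 0 5" --pt "0 0 0 0 0 0 5" --pt "0 0 0 0 0 0 5"

```text
time: 9.38
eef_pos: [0.4405, 0.4052, 0.2122]
eef_rot: [[-0.894, -0.447, 0.0], [-0.447, 0.894, 0.0], [-0.0, 0.0, -1.0]]
force: [-1.1, -0.2, 4.0]
finger_gap: 0.0253
gripper_force: 30.0
```

carry_out --pt "0 0 -0.03 0 0 0 5" --pt "0 0 -0.05 0 0 0 5" --pt "0 0 -0.04 0 0 0 5" --pt "-0.0155 -0.0474 0 0 0 0 5" --pt "-0.0155 -0.0474 0 0 0 0 5" --pt "-0.0155 -0.0474 0 0 0 0 5" --pt "-0.0156 -0.0474 0 0 0 0 5" --pt "-0.0156 -0.0473 0 0 0 0 5" --pt "0 0 0 0 0 -10 5" --pt "0 0 0 0 0 -10 5"

```text
time: 10.62
eef_pos: [0.6162, 0.2273, 0.3317]
eef_rot: [[-0.684, -0.729, -0.001], [-0.729, 0.684, -0.0], [0.001, 0.0, -1.0]]
force: [-0.4, -0.2, -1.8]
finger_gap: 0.0253
gripper_force: 30.0
```

carry_out --pt "0 0 0 0 0 -10 5" --pt "0 0 0 0 0 -10 5" --pt "0 0 0.04 0 0 0 5" --pt "0 0 0.04 0 0 0 5" --pt "0 0 0.02 0 0 0 5" --pt "0 0 0.01 0 0 0 5" --pt "0 0 0.005 0 0 0 5" --pt "0 0 0.001 0 0 0 5" --pt "0 0 0 0 0 0 5"

```text
time: 11.75
eef_pos: [0.6162, 0.2281, 0.2169]
eef_rot: [[-0.398, -0.918, 0.001], [-0.918, 0.398, 0.0], [-0.001, -0.001, -1.0]]
force: [0.3, -0.2, 0.0]
finger_gap: 0.0257
gripper_force: 30.0
```

carry_out --pt "0 0 0.0015 0 0 0 5" --pt "0 0 0.0005 0 0 0 5" --pt "0 0 0 0 0 0 40" --pt "0 0 0 0 0 0 46" --pt "0 0 0 0 0 0 46" --pt "0 0 -0.02 0 0 0 46" --pt "0 0 -0.04 0 0 0 50" --pt "0 0 -0.05 0 0 0 60" --pt "0 0 -0.04 0 0 0 60" --pt "0 0 0 0 0 10 60"

```text
time: 13.0
eef_pos: [0.6167, 0.2283, 0.3694]
eef_rot: [[-0.553, -0.833, 0.006], [-0.833, 0.553, 0.002], [-0.005, -0.004, -1.0]]
force: [0.0, -0.1, -1.5]
finger_gap: 0.0546
gripper_force: 0.0
```

```bash
python3 - <<'E'
from h import *
np.set_printoptions(precision=4,suppress=True)
im,d,C=shot('top');P=cloud(C,d)
k=(np.hypot(P[...,0]-.616,P[...,1]-.228)<.03)&(P[...,2]>.07)&(P[...,2]<.1); print('drop',k.sum(),np.nanmedian(P[k],0))
# panel line from each stored view
def fit(n,C,d):
    P=cloud(C,d); k=(P[...,2]>.012)&(P[...,2]<.066)
    o=np.array([.49,.385]); x=np.array([.894,.447]); y=np.array([-.447,.894]); q=P[...,:2]-o
    k&=(abs(q@x)<.02)&(abs(q@y)<.085); p=P[k][:,:2]
    for _ in range(6):
        c=p.mean(0); u,s,v=np.linalg.svd(p-c,full_matrices=False); r=(p-c)@v[1]; p=p[abs(r)<max(2*np.std(r),.0008)]
    print(n,len(p),'c',c,'dir',v[0]*np.sign(v[0,1]),'rms',r.std(), 'ang',np.degrees(np.arctan2(*(v[0]*np.sign(v[0,1])))),'ext',((p-c)@v[0]).min(),((p-c)@v[0]).max())
for n in('w1','w2'):
    z=np.load(n+'.npz'); fit(n,cal('wrist')[:3]+(z['p'],z['R']),z['d'])
for n in('scene','top'):
    z=np.load(n+'0.npz'); Cn=cal(n); fit(n,Cn,z['d'])
    P=cloud(Cn,z['d']); k=(P[...,2]>.069)&(P[...,2]<.079); k&=np.hypot(P[...,0]-.545,P[...,1]-.41)<.115
    a=cv2.morphologyEx(k.astype(np.uint8),cv2.MORPH_OPEN,np.ones((5,5))); l,lab,st,_=cv2.connectedComponentsWithStats(cv2.morphologyEx(a,cv2.MORPH_CLOSE,np.ones((9,9)))); i=1+st[1:,4].argmax()
    kk=(lab==i)&k; r=cv2.minAreaRect(P[kk][:,:2].astype(np.float32)); print(n,'top',st[i],r,np.median(P[kk][:,2]))
# hole in w2
z=np.load('w2.npz'); c=z['im'][180:245,140:330]; cv2.imwrite('pics/c2.png',cv2.resize(c,None,fx=4,fy=4,interpolation=2)[...,::-1])
E
```

```text
drop 0 [nan nan nan]
w1 1224 c [0.4893 0.4031] dir [-0.4847  0.8747] rms 0.000264018641199256 ang -28.990175076720956 ext -0.059687422227582776 0.07020097868896685
w2 1689 c [0.4903 0.4013] dir [-0.4844  0.8748] rms 0.000278868189700964 ang -28.97277597941762 ext -0.06162158573228453 0.0977203154070464
scene 755 c [0.5016 0.3815] dir [-0.483   0.8756] rms 0.0007378551158822914 ang -28.8846017649232 ext -0.08388826541813858 0.0751995935532346
scene top [ 212  155   74   42 1981] ((0.5413902401924133, 0.40905508399009705), (0.10214277356863022, 0.1604444533586502), 29.134510040283203) 0.07261293572120492
top 214 c [0.4976 0.3879] dir [-0.4847  0.8747] rms 0.000263248104212911 ang -28.99433961558389 ext -0.08259411236039166 0.07486326815009281
top top [ 174  125   86   74 3566] ((0.5423288345336914, 0.40852928161621094), (0.10067111998796463, 0.15963944792747498), 28.9678955078125) 0.07389751244140669
  return np.nanmean(a, axis, out=out, keepdims=keepdims)
```

View pics/c2.png

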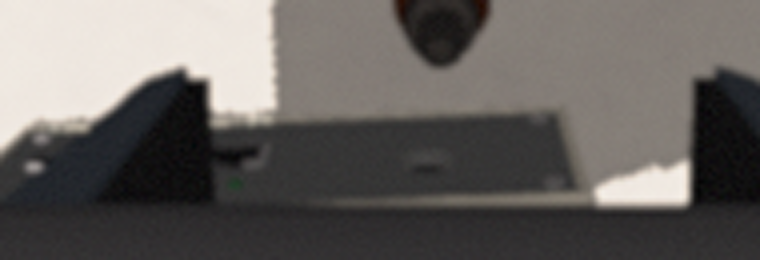

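```bash
python3 - <<'E'
from h import *
np.set_printoptions(precision=4,suppress=True)
X=np.array([.8746,.4848,0]);Y=np.array([-.4848,.8746,0]); hole=np.array([.4798,.4203,.044])
def ray_panel(C,u,v):
    f,cx,cy,p,R=C; r=R@np.array([(u-cx)/f,(v-cy)/f,1]); return p+r*((hole-p)@X)/(r@X)
def proj(C,q):
    f,cx,cy,p,R=C; c=R.T@(q-p); return cx+f*c[0]/c[2],cy+f*c[1]/c[2]
def blob(n,im,C):
    u,v=proj(C,hole); g=cv2.cvtColor(im,cv2.COLOR_RGB2GRAY).astype(float)
    u0,v0=int(round(u)),int(round(v)); w=g[v0-5:v0+6,u0-7:u0+8]; print(n,(u,v)); print(w.astype(int))
z=np.load('w2.npz'); Cw=cal('wrist')[:3]+(z['p'],z['R']); blob('w2',z['im'],Cw); print(ray_panel(Cw,247,220.5))
z=np.load('scene0.npz'); Cs=cal('scene'); blob('s0',z['im'],Cs); 
im,d,C=shot('scene'); blob('s1',im,C)
for n in('scene','top'):
    z=np.load(n+'0.npz'); Cn=cal(n); h=cv2.cvtColor(z['im'],cv2.COLOR_RGB2HSV).astype(int); P=cloud(Cn,z['d'])
    m=(h[...,0]>100)&(h[...,0]<130)&(h[...,1]>90)&(np.hypot(P[...,0]-.54,P[...,1]-.41)<.11)&(P[...,2]>.07)
    q=np.array([plane(Cn,u,v,.0785)[:2] for v,u in np.argwhere(m)]); c=q.mean(0); _,_,V=np.linalg.svd(q-c); a=V[0]*np.sign(V[0,1]); t=(q-c)@a
    print(n,m.sum(),'c',c,'dir',a,np.degrees(np.arctan2(-a[0],a[1])),t.min(),t.max(),'mid from blunt',c+a*(t.max()-.072))
E
```

```text
w2 (np.float64(246.3776908010984), np.float64(219.28648970718325))
[[53 54 52 51 52 53 53 53 54 54 52 53 54 53 52]
 [53 50 53 55 53 54 53 52 55 53 53 53 54 55 54]
 [51 52 54 52 54 55 56 53 53 55 53 53 53 53 53]
 [52 55 52 58 57 58 59 61 58 64 61 60 58 53 54]
 [55 56 58 61 64 64 67 66 64 64 67 63 60 59 54]
 [53 58 59 61 65 68 67 71 70 66 66 64 63 60 56]
 [53 54 59 60 64 63 66 66 64 65 64 64 59 60 55]
 [53 55 59 57 54 51 48 49 48 46 51 51 59 58 54]
 [53 53 57 52 47 39 39 37 37 38 45 50 53 54 55]
 [55 52 52 51 48 47 47 45 46 46 47 49 51 53 53]
 [53 53 52 52 50 53 53 50 53 52 51 54 53 53 53]]
[0.4795 0.4209 0.0476]
s0 (np.float64(226.59040058510527), np.float64(192.3289529209964))
[[ 93  95  97  91  94  93  94  95  91  90  92  96 108 125 137]
 [ 94  93  96  95  97  90  94  97  96  92  94  94  94  91  95]
 [ 97  93  95  99  93  95  89  93  93  95  96  97  92  92  96]
 [ 97  93  94  99  92  87  84  86  89  92  94  92  95  91  93]
 [ 96  97  96  96  93  85  78  73  80  87  90  95  94  97  98]
 [ 91  97  97  96  96  93  81  78  76  80  91  97  92  94  94]
 [ 89  96  93  94 102 100  97  89  8
[... 618 characters left out ...]
95  88  77  75  80  86  91  93  97  91  99]
 [ 96  99  96  93  94  89  87  76  75  84  89  94  93  96  98]
 [ 99  96  96 100 102 101  97  90  85  84  92  95  95  92  96]
 [100  97  98  96  95 104 104  99  99  96  95  96  96  93  98]
 [100  95  97  97  96  98  98 100  99  94  96  91  96  97  92]
 [ 96  99  98 101  95  93  93  99  96  97  96  92  96  95  94]
 [ 96  95  97  93  98  95  94  98  95  98  97  96  96  97  98]]
scene 36 c [0.5303 0.4276] dir [-0.3075  0.9515] 17.91159550103562 -0.07002198762502199 0.04595801520395187 mid from blunt [0.5383 0.4028]
top 196 c [0.5352 0.4126] dir [-0.3044  0.9525] 17.721826621141272 -0.07091794357854062 0.06475572365239199 mid from blunt [0.5374 0.4057]
```

Both hole estimates agree to within about 0.5 mm: hole ≈ (0.4798, 0.4203, 0.044), yaw 29.0°. The pen's axis is tilted 17.8° and its middle is near (0.536, 0.410). I'm going above the pen.

carry_out --pt "0 0 0 0 0 10 60" --pt "0 0 0 0 0 10 60" --pt "0 0 0 0 0 10 60" --pt "0 0 0 0 0 10 60" --pt "0 0 0 0 0 10 60" --pt "0 0 0 0 0 10 60" --pt "0 0 0 0 0 10 60" --pt "0 0 0 0 0 10 60" --pt "0 0 0 0 0 10 60" --pt "0 0 0 0 0 10 60"

```text
time: 14.35
eef_pos: [0.6157, 0.2279, 0.3641]
eef_rot: [[-0.725, 0.688, -0.001], [0.688, 0.725, -0.0], [0.0, -0.001, -1.0]]
force: [0.2, -0.1, 0.1]
finger_gap: 0.055
gripper_force: 0.0
```

carry_out --pt "0 0 0 0 0 10 60" --pt "0 0 0 0 0 10 60" --pt "0 0 0 0 0 8.8 60" --pt "0.04 -0.0043 0 0 0 0 60" --pt "0.04 -0.0043 0 0 0 0 60" --pt "0.04 -0.0043 0 0 0 0 60" --pt "0.04 -0.0042 0 0 0 0 60" --pt "0.0377 -0.0042 0.03 0 0 0 60" --pt "0 0 0.03 0 0 0 60" --pt "0 0 0 0 0 0 60"

```text
time: 15.6
eef_pos: [0.5344, 0.4095, 0.3021]
eef_rot: [[-0.309, 0.951, -0.004], [0.951, 0.309, -0.003], [-0.001, -0.004, -1.0]]
force: [-0.1, -0.4, 0.6]
finger_gap: 0.0547
gripper_force: 0.0
```

carry_out --pt "0 0 0 0 0 0 60" --pt "0 0 0 0 0 0 60"

```text
time: 15.85
eef_pos: [0.5359, 0.4096, 0.3056]
eef_rot: [[-0.305, 0.952, 0.001], [0.952, 0.305, 0.001], [0.001, 0.002, -1.0]]
force: [-0.1, -0.1, 1.6]
finger_gap: 0.0548
gripper_force: 0.0
```

```bash
python3 - <<'E'
from h import *
np.set_printoptions(precision=4,suppress=True)
im,d,C=shot('wrist'); s=manip.get_state(); print(s['eef_pos'],s['eef_rot'],s['qpos'])
h=cv2.cvtColor(im,cv2.COLOR_RGB2HSV).astype(int); P=cloud(C,d)
m=(h[...,0]>100)&(h[...,0]<130)&(h[...,1]>90)&(h[...,2]>40)&(np.hypot(P[...,0]-.54,P[...,1]-.41)<.11)&(P[...,2]>.07)&(P[...,2]<.09)
q=np.array([plane(C,u,v,.0785)[:2] for v,u in np.argwhere(m)]); c=q.mean(0); _,_,V=np.linalg.svd(q-c,full_matrices=False); a=V[0]*np.sign(V[0,1]); t=(q-c)@a
print(m.sum(),c,np.degrees(np.arctan2(-a[0],a[1])),t.min(),t.max(),np.nanmedian(P[m],0)); 
R=np.array(s['eef_rot']); n=np.array([a[1],-a[0]]); print('lateral offset pen from TCP along n',(c-np.array(s['eef_pos'])[:2])@n,'mid',c+a*(t.max()-.072))
imt,dt,Ct=shot('top');P=cloud(Ct,dt)
k=(np.hypot(P[...,0]-.616,P[...,1]-.228)<.03)&(P[...,2]>.07)&(P[...,2]<.1); print('drop',k.sum(),np.nanmedian(P[k],0))
cv2.imwrite('pics/w3.png',im[...,::-1])
E
```

```text
[0.5358 0.4096 0.3055] [[-0.3053  0.9522  0.0014]
 [ 0.9522  0.3053  0.001 ]
 [ 0.0005  0.0016 -1.    ]] [ 35.4189  26.4752 104.5569   0.0008  48.8708  17.6396]
1477 [0.5311 0.4247] 17.81353612120597 -0.07980387774515264 0.05280322286025749 [0.5291 0.4309 0.0826]
lateral offset pen from TCP along n 0.00010852719259086142 mid [0.5369 0.4064]
drop 31 [0.6148 0.2303 0.0848]
```

View pics/w3.png

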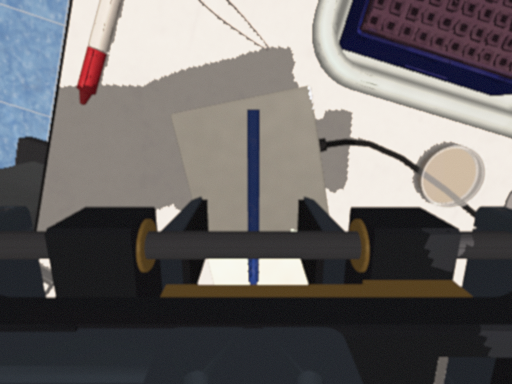

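The pen at u=253 lies exactly between the fingers, and the dropper stands in its tray. I'm descending to put the fingertips just above the unit's top.

carry_out --pt "0 0 0.02 0 0 0 50" --pt "0 0 0.012 0 0 0 40" --pt "0 0 0.005 0 0 0 40" --pt "0 0 0.0018 0 0 0 40" --pt "0 0 0 0 0 0 40" --pt "0 0 0 0 0 0 40"

```text
time: 16.7
eef_pos: [0.5354, 0.4098, 0.2653]
eef_rot: [[-0.305, 0.952, 0.0], [0.952, 0.305, 0.0], [0.0, 0.0, -1.0]]
force: [-0.5, 0.2, -0.7]
finger_gap: 0.0364
gripper_force: 0.0
```

carry_out --pt "0 0 -0.0007 0 0 0 40" --pt "0 0 0 0 0 0 0" --pt "0 0 0 0 0 0 0" --pt "0 0 0 0 0 0 0" --pt "0 0 0 0 0 0 0" --pt "0 0 0 0 0 0 0" --pt "0 0 0 0 0 0 0" --pt "0 0 0 0 0 0 0"

```text
time: 17.7
eef_pos: [0.5353, 0.4098, 0.266]
eef_rot: [[-0.305, 0.952, -0.0], [0.952, 0.305, -0.0], [-0.0, -0.0, -1.0]]
force: [0.3, 0.2, 0.1]
finger_gap: 0.0085
gripper_force: 30.0
```

carry_out --pt "0 0 -0.02 0 0 0 0" --pt "0 0 -0.03 0 0 0 0" --pt "0 0 -0.03 0 0 -10 0" --pt "0 0 0 0 0 -10 0" --pt "0 0 0 0 0 -10 0" --pt "0 0 0 0 0 -10 0" --pt "0 0 0 0 0 -10 0" --pt "0 0 0 0 0 -10 0" --pt "0 0 0 0 0 -10 0" --pt "0 0 0 0 0 -10 0"

```text
time: 18.95
eef_pos: [0.5354, 0.4098, 0.3476]
eef_rot: [[-0.99, -0.141, 0.001], [-0.141, 0.99, 0.001], [-0.001, 0.001, -1.0]]
force: [-0.4, -0.2, -0.7]
finger_gap: 0.0086
gripper_force: 30.0
```

carry_out --pt "0 0 0 0 0 -10 0" --pt "0 0 0 0 0 -10 0" --pt "0 0 0 0 0 -1.2 0" --pt "0.036 0.009 0 0 0 0 0" --pt "0.036 0.009 0 0 0 0 0" --pt "0.036 0.009 0 0 0 0 0" --pt "0.0355 0.0091 0 0 0 0 0" --pt "0 0 0.03 0 0 0 0" --pt "0 0 0.03 0 0 0 0" --pt "0 0 0 0 0 0 0"

```text
time: 20.2
eef_pos: [0.3918, 0.3715, 0.2851]
eef_rot: [[-0.876, -0.482, -0.002], [-0.482, 0.876, -0.002], [0.003, -0.001, -1.0]]
force: [-1.1, -0.6, -0.3]
finger_gap: 0.0084
gripper_force: 30.0
```

carry_out --pt "0 0 0.03 0 0 0 0" --pt "0 0 0.02 0 0 0 0" --pt "0 0 0 0 0 0 0" --pt "0 0 0 0 0 0 0"

```text
time: 20.7
eef_pos: [0.3926, 0.3721, 0.2369]
eef_rot: [[-0.875, -0.484, 0.001], [-0.484, 0.875, 0.001], [-0.001, 0.0, -1.0]]
force: [0.1, 0.4, -0.7]
finger_gap: 0.0081
gripper_force: 30.0
```

```bash
python3 - <<'E'
from h import *
np.set_printoptions(precision=4,suppress=True)
s=manip.get_state(); p=np.array(s['eef_pos']);R=np.array(s['eef_rot']); print(p,R,s['finger_gap'])
X=np.array([.8746,.4848]);Y=np.array([-.4848,.8746]); hole=np.array([.4798,.4203])
print('tcp in hole frame',(p[:2]-hole)@X,(p[:2]-hole)@Y)
o=[]
for n in('top','scene'):
    im,d,C=shot(n); h=cv2.cvtColor(im,cv2.COLOR_RGB2HSV).astype(int); P=cloud(C,d); zp=p[2]-.1875
    q=np.array([plane(C,u,v,zp)[:2] for v in range(384) for u in range(512)]).reshape(384,512,2)
    m=(h[...,0]>100)&(h[...,0]<130)&(h[...,1]>90)&(h[...,2]>30)&(abs((q-hole)@X+.05)<.075)&(abs((q-hole)@Y)<.02)
    if m.sum()>5:
        t=(q[m]-hole)@X; l=(q[m]-hole)@Y; k=np.polyfit(t,l,1); print(n,m.sum(),'x',t.min(),t.max(),'lat at hole x=0',np.polyval(k,0),'at tip',np.polyval(k,t.max()),'slope',k[0],'depth z',np.nanmedian(P[m][:,2]))
    f,cx,cy,pp,RR=C; c=RR.T@(np.r_[hole,.05]-pp); u,v=int(cx+f*c[0]/c[2]),int(cy+f*c[1]/c[2])
    w=im[v-40:v+40,u-50:u+50]; o.append(cv2.resize(w,(500,400),interpolation=2)[:300])
cv2.imwrite('pics/p1.png',np.vstack(o)[...,::-1])
E
```

```text
[0.3926 0.3721 0.2369] [[-0.8751 -0.484   0.0006]
 [-0.484   0.8751  0.0005]
 [-0.0008  0.0002 -1.    ]] 0.008056595459320031
tcp in hole frame -0.09961177415175862 0.00013063765526234727
scene 9 x -0.12215503463801745 -0.10890310131494743 lat at hole x=0 0.03066402458005323 at tip 0.002212595849123325 slope 0.26125453166525037 depth z 0.052042992523832377
```

View pics/p1.png

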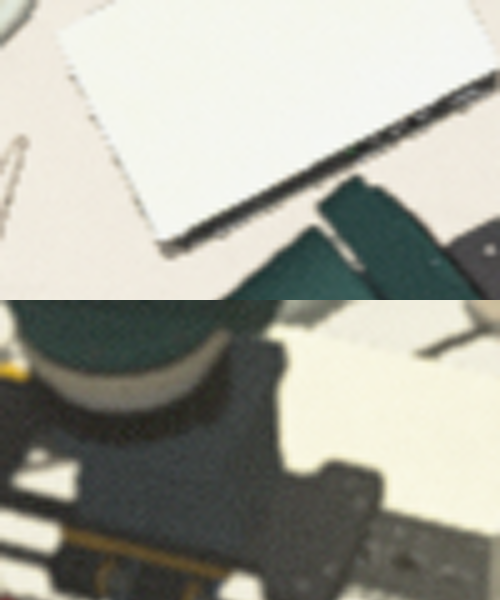

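The tip is hidden from both fixed cameras by the arm. The pen's blunt end should be visible to the wrist camera, so I'll check the pose from that.

```bash
python3 - <<'E'
from h import *
np.set_printoptions(precision=4,suppress=True)
s=manip.get_state(); p=np.array(s['eef_pos']);R=np.array(s['eef_rot'])
im,d,C=shot('wrist'); h=cv2.cvtColor(im,cv2.COLOR_RGB2HSV).astype(int)
T=(cloud(C,d)-p)@R
m=(h[...,0]>100)&(h[...,0]<130)&(h[...,1]>90)&(h[...,2]>25)&(abs(T[...,1])<.012)&(abs(T[...,2]-.185)<.025)
t=T[m]; print(m.sum(),t.min(0),t.max(0))
for a,b in((.0,.03),(.03,.04),(.04,.05),(.05,.06),(.06,.08)):
    k=(t[:,0]>=a)&(t[:,0]<b)
    if k.sum(): print(a,k.sum(),'y',t[k,1].mean(),t[k,1].min(),t[k,1].max(),'ztop',np.percentile(t[k,2],20),s['finger_gap'])
E
```

```text
2073 [-0.037  -0.0047  0.1689] [0.0699 0.0047 0.1876]
0.0 729 y 0.00014950650457515324 -0.004744111262542907 0.004716462731030572 ztop 0.18266059104228538 0.00819031828430992
0.03 225 y -6.934711649240853e-06 -0.0035162059313725252 0.003971526497496036 ztop 0.18275529830701065 0.00819031828430992
0.04 248 y 0.00023850528207510762 -0.003455066841135847 0.003944032839001386 ztop 0.18284486977886485 0.00819031828430992
0.05 257 y 0.00023548467540487753 -0.003418453132214133 0.003898564798565852 ztop 0.18283897085216158 0.00819031828430992
0.06 285 y 0.000365935443532592 -0.0038866610584127647 0.004399697707159616 ztop 0.18288586235115206 0.00819031828430992
```

carry_out --pt "0 0 0.0057 0 0 0 0" --pt "0 0 0 0 0 0 0" --pt "-0.01 0 0 0 0 0 0" --pt "-0.008 0 0 0 0 0 0" --pt "-0.006 0 0 0 0 0 0" --pt "-0.005 0 0 0 0 0 0" --pt "0 0 0 0 0 0 0" --pt "0 0 0 0 0 0 0"

```text
time: 21.85
eef_pos: [0.4175, 0.3858, 0.2303]
eef_rot: [[-0.875, -0.484, -0.0], [-0.484, 0.875, -0.0], [0.0, -0.0, -1.0]]
force: [0.0, -0.2, 1.4]
finger_gap: 0.0081
gripper_force: 30.0
```

carry_out --pt "-0.003 0 -0.0008 0 0 0 0" --pt "-0.003 0 0 0 0 0 0" --pt "-0.003 0 0 0 0 0 0" --pt "0 0 0 0 0 0 0" --pt "0 0 0 0 0 0 0"

```text
time: 22.48
eef_pos: [0.4255, 0.3902, 0.2311]
eef_rot: [[-0.875, -0.484, -0.0], [-0.484, 0.875, -0.0], [0.0, -0.0, -1.0]]
force: [0.4, 1.7, 0.0]
finger_gap: 0.0084
gripper_force: 30.0
```

carry_out --pt "-0.003 0 0 0 0 0 0" --pt "-0.002 0 0 0 0 0 0" --pt "-0.002 0 0 0 0 0 0" --pt "0 0 0 0 0 0 0" --pt "0 0 0 0 0 0 0"

```text
time: 23.1
eef_pos: [0.4315, 0.3936, 0.231]
eef_rot: [[-0.875, -0.484, -0.0], [-0.484, 0.875, -0.0], [0.0, -0.0, -1.0]]
force: [-1.9, -1.6, 0.3]
finger_gap: 0.0079
gripper_force: 30.0
```

```bash
cat > st.py <<'E'
from h import *
np.set_printoptions(precision=4,suppress=True)
X=np.array([.8746,.4848]);Y=np.array([-.4848,.8746]); hole=np.array([.4798,.4203])
im,d,C=shot('wrist'); s=manip.get_state(); p=np.array(s['eef_pos']);R=np.array(s['eef_rot']); q=p[:2]-hole; F=np.array(s['force'])
h=cv2.cvtColor(im,cv2.COLOR_RGB2HSV).astype(int); T=(cloud(C,d)-p)@R
m=(h[...,0]>100)&(h[...,0]<130)&(h[...,1]>90)&(h[...,2]>25)&(abs(T[...,1])<.015)&(abs(T[...,2]-.185)<.025)&(T[...,0]>.02)
t=T[m]; k=np.polyfit(t[:,0],t[:,1],1); k2=np.polyfit(t[:,0],t[:,2],1)
print('hole-frame TCP',q@X,q@Y,'z',p[2],'F',F[:2]@X,F[:2]@Y,F[2],'blunt x',t[:,0].max(),'tip est',q@X+.144-t[:,0].max(),'slopes',k,k2,s['finger_gap'],s['gripper_force'],s['time'])
E
python3 st.py
```

```text
hole-frame TCP -0.055189290591600645 1.4139227702825163e-05 z 0.2310505627710654 F -2.5907071105742197 -0.09557065458146896 1.2091873027914115 blunt x 0.06935588359443305 tip est 0.019454825813966292 slopes [ 0.0085 -0.0003] [0.0037 0.1835] 0.008360123398022492 30.00003671273589 23.15
```

carry_out --pt "-0.002 0 0 0 0 0 0" --pt "-0.001 0 0 0 0 0 0" --pt "0 0 0 0 0 0 0" --pt "0 0 0 0 0 0 0"

```text
time: 23.65
eef_pos: [0.4342, 0.395, 0.2311]
eef_rot: [[-0.875, -0.484, -0.0], [-0.484, 0.875, -0.0], [0.0, -0.0, -1.0]]
force: [-3.8, -1.9, 0.9]
finger_gap: 0.0081
gripper_force: 30.0
```

```bash
python3 st.py
```

```text
hole-frame TCP -0.05213858046408165 2.018928025769584e-05 z 0.23105861735433963 F -4.464797719412189 0.18597382106372118 0.20152663725853598 blunt x 0.06938859787737235 tip est 0.022472821658545986 slopes [ 0.008  -0.0002] [0.0033 0.1835] 0.008309318293156872 30.000065127387643 23.7
```

carry_out --pt "-0.001 0 0 0 0 0 0" --pt "0 0 0 0 0 0 0" --pt "0 0 0 0 0 0 0" --pt "0 0 0 0 0 0 0"

```text
time: 24.2
eef_pos: [0.4348, 0.3954, 0.2309]
eef_rot: [[-0.875, -0.484, -0.001], [-0.484, 0.875, -0.001], [0.001, -0.0, -1.0]]
force: [-7.3, -2.6, 0.5]
finger_gap: 0.0083
gripper_force: 30.0
```

```bash
python3 st.py
```

```text
hole-frame TCP -0.05145119950986404 2.781283850205457e-05 z 0.23089451242430425 F -7.59052384832934 0.8145741161216193 0.7484949664792446 blunt x 0.06937104983235731 tip est 0.023177750657778634 slopes [ 0.008  -0.0003] [0.0057 0.1835] 0.008005606643019358 30.00039000995457 24.25
```

The force has risen to 7.6 N with less advance than commanded, and the pen hasn't slipped, so the button is at its stop. I'm holding it there.

carry_out --pt "0 0 0 0 0 0 0" --pt "0 0 0 0 0 0 0" --pt "0 0 0 0 0 0 0" --pt "0 0 0 0 0 0 0" --pt "0 0 0 0 0 0 0" --pt "0 0 0 0 0 0 0" --pt "0 0 0 0 0 0 0" --pt "0 0 0 0 0 0 0" --pt "0 0 0 0 0 0 0" --pt "0 0 0 0 0 0 0"

```text
time: 25.5
eef_pos: [0.4348, 0.3954, 0.2309]
eef_rot: [[-0.875, -0.484, -0.001], [-0.484, 0.875, -0.001], [0.001, -0.0, -1.0]]
force: [-6.5, -3.4, 0.6]
finger_gap: 0.0082
gripper_force: 30.0
```

carry_out --pt "0 0 0 0 0 0 0" --pt "0 0 0 0 0 0 0" --pt "0 0 0 0 0 0 0" --pt "0 0 0 0 0 0 0" --pt "0 0 0 0 0 0 0" --pt "0 0 0 0 0 0 0" --pt "0 0 0 0 0 0 0" --pt "0 0 0 0 0 0 0" --pt "0 0 0 0 0 0 0" --pt "0 0 0 0 0 0 0"

```text
time: 26.75
eef_pos: [0.4348, 0.3953, 0.2309]
eef_rot: [[-0.875, -0.484, -0.001], [-0.484, 0.875, -0.001], [0.001, -0.0, -1.0]]
force: [-6.3, -2.5, 1.8]
finger_gap: 0.0082
gripper_force: 30.0
```

carry_out --pt "0 0 0 0 0 0 0" --pt "0 0 0 0 0 0 0" --pt "0 0 0 0 0 0 0" --pt "0 0 0 0 0 0 0" --pt "0 0 0 0 0 0 0" --pt "0 0 0 0 0 0 0"

```text
time: 27.5
eef_pos: [0.4348, 0.3953, 0.2309]
eef_rot: [[-0.875, -0.484, -0.001], [-0.484, 0.875, -0.001], [0.001, -0.0, -1.0]]
force: [-6.4, -3.1, 1.3]
finger_gap: 0.0085
gripper_force: 30.0
```

```bash
python3 st.py; python3 - <<'E'
from h import *
im,d,C=shot('top');P=cloud(C,d)
for x,y,a,b in((.616,.228,.07,.1),(.448,.238,.055,.07)):
    k=(np.hypot(P[...,0]-x,P[...,1]-y)<.03)&(P[...,2]>a)&(P[...,2]<b); print(k.sum(),np.median(P[k],0))
E
```

```text
hole-frame TCP -0.05145005834178426 -4.100583346270531e-06 z 0.23088612818345358 F -6.9935215457049615 0.6149251090361068 1.1374949421370881 blunt x 0.06937720936171542 tip est 0.023172732296500312 slopes [ 0.0082 -0.0003] [0.0055 0.1835] 0.008359251019026346 30.000455668196082 27.55
33 [0.61401996 0.23023889 0.08386956]
418 [0.44787123 0.23642172 0.06341657]
```

```bash
python3 -c "
from rig import manip; print(manip.sign_off())"
```

```text
the job is handed in; nothing more can be done
None
```

I've handed the job in. The cup stands in the specimen tray and the dropper bottle in the reagent tray. The gripped pen held the button in at about 7 N for over 3 s and was still holding it in at hand-in; the button travel itself I could only infer, from the force and the tip position.

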